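# Make up the two flavouring kits for the water baths

### The job

Make up the kits for the two water baths from the stock on the purple board: the green-lidded herb jar, the butter carton and the steel shaker go into the blue tray, the pepper mill and the amber vinegar bottle into the red tray. Stand each one upright on the floor of a compartment of its own (any free compartment of that tray), and leave the rest of the stock standing where it is.

Things in the scene. Friction and masses are not known exactly. Their poses are not given: they have to be found in the camera images.
- herb_jar_mid (a point): herb jar: glass spice jar full of dried green herbs with a GREEN lid; 44 mm diameter (lid 46), 74 mm tall. Stands on the 6 mm thick purple board, about 110 mm from its neighbours. Point on its vertical axis, half-way up (37 mm above its underside); z up.
- carton_mid (a point): butter carton: upright square cream-coloured carton with a tan band and a narrow tan stripe across the top, 44 x 44 x 74 mm; its x and y axes are normal to its four upright faces. Stands on the 6 mm thick purple board, about 110 mm from its neighbours. Point on its vertical axis, half-way up (37 mm above its underside); z up.
- shaker_mid (a point): steel shaker: plain steel cylinder 46 mm in diameter with a domed steel cap (49 mm) pierced by dark holes, 72 mm tall. Stands on the 6 mm thick purple board, about 110 mm from its neighbours. Point on its vertical axis, half-way up (36 mm above its underside); z up.
- mill_mid (a point): pepper mill: dark brown wooden mill with a small steel button on top; foot 48 mm, body 42 mm, head 44 mm in diameter, 82 mm tall. Stands on the 6 mm thick purple board, about 110 mm from its neighbours. Point on its vertical axis, half-way up (41 mm above its underside); z up.
- amber_mid (a point): vinegar bottle: amber glass bottle, paper band, narrower black cap (28 mm, on the top 18 mm); body 44 mm in diameter and 58 mm high, 76 mm tall in all. Stands on the 6 mm thick purple board, about 110 mm from its neighbours. Point on its vertical axis, half-way up (38 mm above its underside); z up.
- spice_jar_mid (a point): NOT for a kit: glass spice jar full of red-brown spice with a YELLOW lid, 44 mm diameter (lid 46), 74 mm tall. Stands on the 6 mm thick purple board, about 110 mm from its neighbours. Point on its vertical axis, half-way up (37 mm above its underside); z up.
- salt_pot_mid (a point): NOT for a kit: white ceramic salt pot with white knobbed lid, 48 to 50 mm in diameter, 76 mm tall. Stands on the 6 mm thick purple board, about 110 mm from its neighbours. Point on its vertical axis, half-way up (38 mm above its underside); z up.
- squeeze_mid (a point): NOT for a kit: red plastic squeeze bottle with white pointed nozzle, 44 mm in diameter, 82 mm tall. Stands on the 6 mm thick purple board, about 110 mm from its neighbours. Point on its vertical axis, half-way up (41 mm above its underside); z up.
- tray_blue: BLUE kit tray left or right of the board, fixed, open, 238 x 82 mm outside; three compartments in a row, each 74 x 74 mm inside. Floor 4 mm thick; rims and cross ribs 4 mm thick, tops only 12 mm above the counter. Origin: centre of its underside (counter level); x along its length (roughly away from the robot), y across, z up; compartment centres at x = -78, 0, +78 mm, y = 0.
- tray_red: RED kit tray left or right of the board, fixed, open, 238 x 82 mm outside; three compartments in a row, each 74 x 74 mm inside. Floor 4 mm thick; rims and cross ribs 4 mm thick, tops only 12 mm above the counter. Origin: centre of its underside (counter level); x along its length (roughly away from the robot), y across, z up; compartment centres at x = -78, 0, +78 mm, y = 0.

How it is judged:
By the outcome, as a careful person would: the job done as asked, in the order asked, and still so for the second after the job is handed in, with the robot touching nothing.
It also fails if it takes over 128 s, if anything falls off the work surface, if the arm or the gripper's body presses on something with over 40 N, if the wrist force passes 120 N, or if a joint passes its speed limit or range.

### The arm

A 6-joint arm with a two-finger parallel gripper is mounted at the origin on the work surface. World frame = base frame: x ahead of the robot, y to its left, z up, the work surface at z = 0. Lengths are in mm, angles in rad, forces in N, time in s.
With the tool pointing down it reaches from about 325 to 925 mm from the base axis. Payload 3.1 kg.
Tool frame: the origin (TCP) lies at the very end of the fingers, on their centre line; the grasp point (between the pads) lies grip_depth behind it (grip_depth is the distance from the TCP to the grasp point, in mm); z points along the fingers, y is the direction in which the jaws open and shut (so a half turn about z gives the same grasp; the last joint's range is limited). The gripper opens to 85 mm and grips with 20 to 120 N. Pads are 22 mm wide; open, the fingers measure 114 mm over their backs; the gripper's body (76 mm by 85 mm) begins 54 mm behind the grasp point. The pads swing forward as they close: fully open they stand 13 mm farther back than shut.
Start: joints at [-1.261, 0.217, 1.613, -0, 1.311, -0.112], TCP at [255.899, -570.224, 231.3] pointing down, gripper open.
Joint ranges: [-2.75, 2.75], [-0.78, 2.1], [0.31, 2.55], [-1.13, 4.27], [0.13, 2.63], [-2.58, 2.58]. Speed limits (rad/s): [2.79, 2.79, 3.14, 3.14, 3.14, 3.14].

### API

Orientations are given as a 3x3 rotation matrix whose columns are the frame's x, y, z axes.
In Python, from bench import get_obs, grab_frame, job_done, grip_depth gives the robot as it stands.
- The arm moves only by the tool arm_command, never from a script. Its argument "deltas" is a list of rows, each a list of 5 numbers: the shift along the tool's x, y, z in m, then the turn about the tool's z in rad, then the finger opening in m, from 0 to 0.0854. A call has 1 to 12 rows; each row is the pose to reach, as a shift and turn from the pose measured when the call began, along the tool's axes at that moment; what a row does not reach only later rows make up. A row lasts 1/8 s, in which the tool goes at most 62.5 mm and 10.7 degrees, less where a joint would pass 70% of its speed; a pose out of reach is approached as far as the arm can. A call with a gripper value outside its range is refused whole. The fingers move at their own pace and stop on an object; the grip force is fixed at half the most. Time passes only in rows, so rows that repeat a pose let the fingers close. It gives the time, the measured TCP pose, the force and the opening at its end, in the units of the state.
- get_obs(): the state, without advancing time (a new reading comes with each control period).
- grab_frame(name): name is "scene" or "top" or "wrist"; returns a dict with "img" (384x512x3 uint8, red, green, blue), "range_z" (384x512 float32, mm along the optical axis (not along the pixel's ray), 0 where there is no reading), "fx", "fy", "cx", "cy" (pixels), "cam_to_world" (4x4, takes a point from camera to world coordinates); the wrist camera has in their place "T_tool_cam" (4x4, takes a point from camera to tool coordinates, whose origin is the TCP and whose axes are the flange's). Camera axes: x right, y down, z forward; pixel columns grow to the right and rows downward; lengths in mm; the calibration is good to about 2 mm. The wrist camera is an equidistant fisheye: a pixel r from the principal point sees the ray r / f radians off the axis. A picture is of the moment at which its call begins: read the wrist's pose just before it.
- job_done(): hands the job in, once; it reports no verdict.
The state is a dict: "t": time; "q": joint angles; "qvel": joint speeds; "joint_torque": joint torques, N m; "tool_pos": TCP position; "orientation": TCP orientation; "force": force on the tool from outside, world axes, zero at the start; "ft_torque": the same for the moment, N m; "grip_width": finger opening in mm.
Only numpy, scipy, OpenCV 4.12 (cv2) and the standard library are available. Lean on these libraries where they do the work, as an engineer would, in place of code of your own. Each camera call takes 0.05 s, during which the arm holds its last target.

## Working session

There is one attempt and no reset: what is moved stays moved. The work goes in short steps, Python scripts to look and compute and a tool call to move; the robot and the scene stay as the last step left them, time stands still between calls to the robot, and variables do not carry over. Pictures are saved under pics/ and viewed, and the job is handed in when it is done.

Besides the shell and the picture viewer there is one more tool, called after ">>>" as name(argument=value, ...), one argument or row to a line, values as JSON. arm_command: Moves the arm, as the interface text tells. Its arguments: {"type":"object","properties":{"deltas":{"type":"array"}},"required":["deltas"]}

```bash
ls; mkdir -p pics
python3 - <<'E'
from bench import *
import cv2,numpy as np
print(grip_depth); o=get_obs(); print({k:np.round(v,3).tolist() for k,v in o.items()})
for n in ("top","scene"):
    f=grab_frame(n); cv2.imwrite(f"pics/{n}0.png",f["img"][:,:,::-1]); np.savez(f"/tmp/{n}.npz",**f)
    print(n,f["fx"],f["fy"],f["cx"],f["cy"],np.round(f["cam_to_world"],3).tolist())
E
```

```text
pics
18.700000000000003
{'t': 0.0, 'q': [-1.261, 0.218, 1.615, -0.0, 1.311, -0.112], 'qvel': [0.001, 0.003, 0.002, 0.001, -0.001, 0.001], 'joint_torque': [-0.001, -39.684, -30.385, -0.0, 0.01, -0.0], 'tool_pos': [255.655, -569.402, 229.931], 'orientation': [[0.912, 0.409, -0.001], [0.409, -0.912, 0.002], [0.0, -0.002, -1.0]], 'force': [0.728, 0.581, 0.347], 'ft_torque': [-0.024, 0.053, 0.039], 'grip_width': 85.538}
top 353.73188003054844 353.73188003054844 260.31946296812873 195.70147339632126 [[-0.001, -0.998, 0.068, 510.594], [-0.999, -0.002, -0.039, 21.754], [0.039, -0.068, -0.997, 809.598], [0.0, 0.0, 0.0, 1.0]]
scene 376.89758323277874 376.89758323277874 247.2660292129927 189.08525164762932 [[-0.387, 0.725, -0.57, 972.927], [0.922, 0.306, -0.238, 163.059], [0.002, -0.617, -0.787, 647.526], [0.0, 0.0, 0.0, 1.0]]
```

View pics/top0.png

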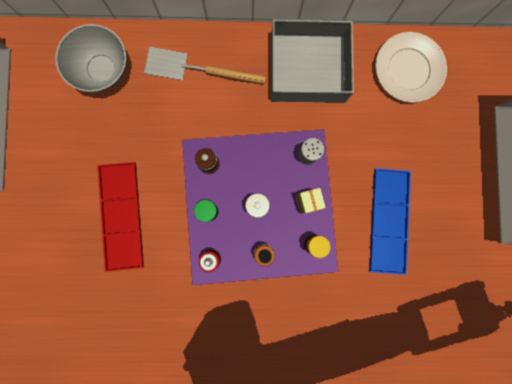

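View pics/scene0.png

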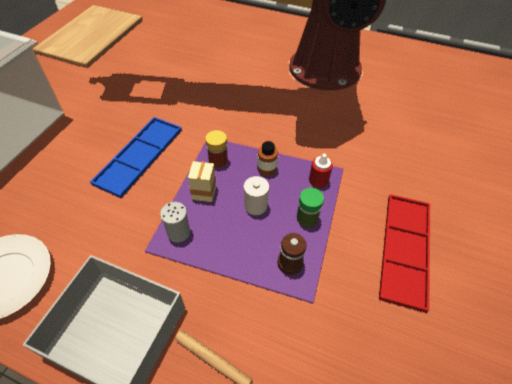

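Top view has +x up and +y left. It shows the shaker at (312,149), carton (312,201), mill (206,159), herb jar (205,211) and amber bottle (264,255). The red tray is at (121,216) and the blue one at (390,221). The remaining items are salt (257,205), spice (319,246) and squeeze (209,261).

```bash
cat > h.py <<'E'
import numpy as np,cv2
def cloud(f):
    v,u=np.mgrid[0:384,0:512]; z=f["range_z"]
    P=np.stack([(u-f["cx"])/f["fx"]*z,(v-f["cy"])/f["fy"]*z,z],-1)
    T=f["cam_to_world"]; return P@T[:3,:3].T+T[:3,3]
def plane(f,uv,z):
    uv=np.asarray(uv,float).reshape(-1,2); T=f["cam_to_world"]
    d=np.c_[(uv[:,0]-f["cx"])/f["fx"],(uv[:,1]-f["cy"])/f["fy"],np.ones(len(uv))]@T[:3,:3].T
    o=T[:3,3]; return o+d*((z-o[2])/d[:,2])[:,None]
H=dict(herb=74,carton=74,shaker=72,mill=82,amber=76,spice=74,salt=76,squeeze=82)
E
python3 - <<'E'
from h import *
for n in("top","scene"):
    f=dict(np.load(f"/tmp/{n}.npz")); W=cloud(f); ok=f["range_z"]>0
    m=(ok&(W[...,2]>35)&(W[...,2]<110)&(W[...,0]>300)&(W[...,0]<680)&(abs(W[...,1])<220)).astype(np.uint8)
    N,L,S,C=cv2.connectedComponentsWithStats(m)
    for i in range(1,N):
        if S[i,4]<60: continue
        p=W[L==i]; zt=np.percentile(p[:,2],97); t=p[p[:,2]>zt-5]
        print(n,C[i].round(),S[i,4],"zt",zt.round(1),"mean",t.mean(0).round(1),"ext",np.ptp(t,0).round(1)[:2],"mid",((t.max(0)+t.min(0))/2).round(1)[:2])
    hsv=cv2.cvtColor(f["img"],cv2.COLOR_RGB2HSV); h,s,v=cv2.split(hsv)
    for c,mk in(("blue",(h>100)&(h<125)&(s>150)&(v>70)),("red",((h>174)|(h<3))&(s>210)&(v>60))):
        mk=mk.astype(np.uint8); mk=cv2.morphologyEx(mk,cv2.MORPH_OPEN,np.ones((3,3))); mk=cv2.morphologyEx(mk,cv2.MORPH_CLOSE,np.ones((5,5)))
        cs=max(cv2.findContours(mk,0,2)[0],key=cv2.contourArea)
        w=plane(f,cs[:,0,:],12)[:,:2].astype(np.float32); r=cv2.minAreaRect(w); print(n,c,r, cv2.boundingRect(cs), np.median(W[mk>0][:,2]).round(1))
    # purple board, counter check
    print("board z",np.median(W[(h>128)&(h<150)&(s>80)&ok][:,2]))
E
```

```text
top [311. 150.] 444 zt 79.6 mean [ 659.6 -117.    77.3] ext [40.8 44.8] mid [ 658.7 -116.9]
top [206. 159.] 398 zt 87.6 mean [638.4 106.3  85.3] ext [35.7 32.8] mid [637.1 107.6]
top [311. 200.] 506 zt 82.4 mean [ 551.8 -115.4   79.7] ext [50.1 52.2] mid [ 552.  -115.6]
top [257. 205.] 437 zt 81.3 mean [ 5.427e+02 -4.000e-01  8.060e+01] ext [20.8 18.7] mid [545.6  -0.9]
top [205. 210.] 406 zt 81.4 mean [530.6 107.6  79.2] ext [43.2 43.2] mid [530.1 108.1]
top [318. 246.] 440 zt 81.5 mean [ 456.1 -128.3   79.4] ext [43.3 44.1] mid [ 455.8 -128.9]
top [264. 254.] 365 zt 82.9 mean [437.3 -15.7  81.2] ext [26.3 24.6] mid [437.8 -16. ]
top [209. 261.] 367 zt 86.4 mean [425.4 100.8  85.6] ext [ 9.8 10.2] mid [424.7 100.6]
top blue ((508.9041748046875, -305.3802185058594), (81.81278228759766, 233.9145965576172), 85.86871337890625) (370, 169, 40, 105) 4.0
top red ((520.272705078125, 302.6595764160156), (233.84739685058594, 81.54456329345703), 5.608301162719727) (98, 163, 45, 108) 3.2
board z 5.183476399920551
scene [216. 144.] 506 zt 80.6 mean [ 459.6 -124.5   78.9] ext [46.7 44.9] mid [ 459
[... 203 characters left out ...]
7.] 727 zt 81.7 mean [ 555.2 -111.5   79.5] ext [53.3 51.5] mid [ 554.7 -112.3]
scene [256. 192.] 647 zt 80.7 mean [545.2   3.1  79.9] ext [20.9 37.2] mid [5.443e+02 5.000e-01]
scene [310. 204.] 652 zt 80.8 mean [533.4 110.8  79.2] ext [46.8 44.6] mid [531.9 111. ]
scene [176. 215.] 544 zt 79.0 mean [ 661.5 -113.1   77.2] ext [40.9 47. ] mid [ 659.5 -113.5]
scene [293. 250.] 715 zt 87.0 mean [641.7 112.   84. ] ext [40.1 38.7] mid [641.8 111.5]
scene blue ((513.9622802734375, -302.28924560546875), (83.4583511352539, 238.24591064453125), 85.9106216430664) (92, 118, 88, 78) 3.7Traceback (most recent call last):
  File "<stdin>", line 13, in <module>
ValueError: max() iterable argument is empty
```

Run:
```python
from h import *
for n in("top","scene"):
    f=dict(np.load(f"/tmp/{n}.npz")); W=cloud(f)
    c=np.array([553.5,-113.8])
    m=(W[...,2]>76)&(W[...,2]<90)&(np.hypot(*(W[...,:2]-c).transpose(2,0,1))<45)
    print(n,cv2.minAreaRect(W[m][:,:2].astype(np.float32)),W[m].mean(0))
    h,s,v=cv2.split(cv2.cvtColor(f["img"],cv2.COLOR_RGB2HSV))
    mk=(((h>172)|(h<4))&(s>190)&(v>40)).astype(np.uint8)
    mk=cv2.morphologyEx(mk,cv2.MORPH_CLOSE,np.ones((5,5)))
    cs=max(cv2.findContours(mk,0,2)[0],key=cv2.contourArea)
    print("red",cv2.minAreaRect(plane(f,cs[:,0,:],12)[:,:2].astype(np.float32)))
B=np.array([511.4,-303.8]);R=np.array([521.5,304.4])
for nm,b,a in(("B",B,-4.1),("R",R,5.6)):
    for k in(-78,0,78): print(nm,k,(b+k*np.array([np.cos(np.radians(a)),np.sin(np.radians(a))])).round(1))
```

```text
top ((552.27734375, -115.68484497070312), (43.52105712890625, 44.21653366088867), 14.109166145324707) [ 552.15324655 -115.20088224   79.52930421]
red ((520.1161499023438, 302.95880126953125), (235.7801513671875, 82.86135864257812), 5.6494927406311035)
scene ((554.1563110351562, -112.41951751708984), (46.17354202270508, 43.803466796875), 15.862844467163086) [ 555.529042   -111.44877405   79.38712405]
red ((523.8768920898438, 305.85986328125), (241.41932678222656, 82.84259033203125), 5.730178356170654)
B -78 [ 433.6 -298.2]
B 0 [ 511.4 -303.8]
B 78 [ 589.2 -309.4]
R -78 [443.9 296.8]
R 0 [521.5 304.4]
R 78 [599.1 312. ]
```

>>> arm_command(
  deltas=[
    [0,0,0,0.14,0.085],
    [0,0,0,0.28,0.085],
    [0,0,0,0.42,0.085],
    [0,0,0,0.42,0.085],
    [0,0,0,0.42,0.085],
  ],
)

```text
t: 0.72
tool_pos: [255.6, -569.3, 229.7]
orientation: [[1.0, 0.004, -0.001], [0.004, -1.0, 0.003], [-0.001, -0.003, -1.0]]
force: [-0.8, -0.2, 0.3]
grip_width: 85.0
```

>>> arm_command(
  deltas=[
    [0.023,-0.05,0.0,0,0.085],
    [0.046,-0.1,0.0,0,0.085],
    [0.069,-0.15,0,0,0.085],
    [0.092,-0.2,0,0,0.085],
    [0.115,-0.255,0,0,0.085],
    [0.138,-0.31,0.02,0,0.085],
    [0.161,-0.37,0.03,0,0.085],
    [0.184,-0.425,0.04,0,0.085],
    [0.207,-0.48,0.05,0,0.085],
    [0.23,-0.535,0.06,0,0.085],
    [0.253,-0.59,0.07,0,0.085],
    [0.276,-0.64,0.08,0,0.085],
  ],
)

```text
t: 2.22
tool_pos: [529.7, 74.1, 151.2]
orientation: [[1.0, 0.006, -0.0], [0.006, -1.0, 0.003], [-0.0, -0.003, -1.0]]
force: [1.1, -1.0, -0.4]
grip_width: 84.7
```

>>> arm_command(
  deltas=[
    [0,0,0,0,0.085],
  ],
)

```text
t: 2.35
tool_pos: [530.0, 77.2, 150.4]
orientation: [[1.0, 0.013, -0.001], [0.013, -1.0, 0.003], [-0.001, -0.003, -1.0]]
force: [0.3, 0.3, -0.6]
grip_width: 85.1
```

>>> arm_command(
  deltas=[
    [0.002,-0.032,0,0,0.085],
    [0.002,-0.032,0,0,0.085],
    [0.002,-0.032,0.04,0,0.085],
    [0.002,-0.032,0.08,0,0.085],
    [0.002,-0.032,0.11,0,0.085],
    [0.002,-0.032,0.124,0,0.085],
    [0.002,-0.032,0.124,0,0.085],
  ],
)

```text
t: 3.22
tool_pos: [530.8, 108.6, 25.9]
orientation: [[1.0, 0.012, -0.003], [0.012, -1.0, 0.003], [-0.003, -0.003, -1.0]]
force: [0.6, 0.0, 0.1]
grip_width: 84.8
```

>>> arm_command(
  deltas=[
    [0,0,0,0,0.03],
    [0,0,0,0,0.03],
    [0,0,0,0,0.03],
    [0,0,0,0,0.03],
    [0,0,0,0,0.03],
    [0,0,0,0,0.03],
  ],
)

```text
t: 3.98
tool_pos: [532.1, 108.8, 27.6]
orientation: [[1.0, 0.012, -0.0], [0.012, -1.0, 0.003], [-0.0, -0.003, -1.0]]
force: [-0.7, 0.2, 5.1]
grip_width: 43.6
```

>>> arm_command(
  deltas=[
    [0,0,-0.03,0,0.03],
    [0,0,-0.08,0,0.03],
    [0,0.02,-0.12,0,0.03],
    [0.006,0.06,-0.12,0,0.03],
    [0.012,0.105,-0.12,0,0.03],
    [0.018,0.15,-0.12,0,0.03],
    [0.024,0.2,-0.12,0,0.03],
    [0.03,0.25,-0.12,0,0.03],
    [0.036,0.3,-0.12,0,0.03],
    [0.042,0.345,-0.12,0.03,0.03],
    [0.048,0.385,-0.12,0.06,0.03],
    [0.052,0.41,-0.12,0.08,0.03],
  ],
)

```text
t: 5.48
tool_pos: [588.8, -302.8, 145.6]
orientation: [[0.998, -0.07, -0.001], [-0.07, -0.998, 0.003], [-0.001, -0.003, -1.0]]
force: [-0.0, -0.1, -1.3]
grip_width: 43.8
```

>>> arm_command(
  deltas=[
    [0,0,0,0,0.03],
    [0,0,0,0,0.03],
  ],
)

```text
t: 5.72
tool_pos: [588.1, -301.7, 144.7]
orientation: [[0.998, -0.069, -0.003], [-0.069, -0.998, 0.005], [-0.003, -0.004, -1.0]]
force: [-0.4, 0.4, -1.2]
grip_width: 44.1
```

>>> arm_command(
  deltas=[
    [0.001,0.008,0.03,0,0.03],
    [0.001,0.008,0.07,0,0.03],
    [0.001,0.008,0.1,0,0.03],
    [0.001,0.008,0.112,0,0.03],
    [0.001,0.008,0.118,0,0.03],
    [0.001,0.008,0.118,0,0.03],
    [0.001,0.008,0.118,0,0.03],
  ],
)

```text
t: 6.6
tool_pos: [589.5, -309.9, 28.4]
orientation: [[0.998, -0.069, -0.0], [-0.069, -0.998, 0.003], [-0.0, -0.003, -1.0]]
force: [0.2, 0.4, -1.3]
grip_width: 44.0
```

>>> arm_command(
  deltas=[
    [0,0,0,0,0.055],
    [0,0,0,0,0.07],
    [0,0,0,0,0.07],
    [0,0,0,0,0.07],
    [0,0,-0.02,0,0.07],
    [0,0,-0.06,0,0.08],
    [0,0,-0.11,0,0.085],
    [0,0,-0.11,0,0.085],
  ],
)

```text
t: 7.6
tool_pos: [593.8, -313.0, 146.9]
orientation: [[0.998, -0.069, 0.011], [-0.069, -0.998, -0.005], [0.012, 0.004, -1.0]]
force: [1.1, -0.2, 0.3]
grip_width: 85.1
```

Run:
```python
from bench import *
import cv2
f=grab_frame("scene"); cv2.imwrite("pics/s1.png",f["img"][:,:,::-1])
```

```text
(no output)
```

View pics/s1.png

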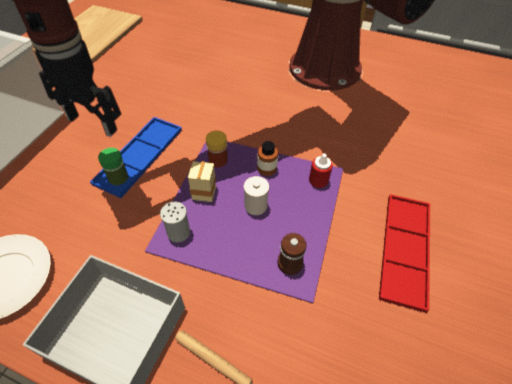

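The green jar stands upright in the far blue compartment (113,167). Next is the carton, at yaw ≈15°.

>>> arm_command(
  deltas=[
    [-0.014,-0.05,0,-0.11,0.085],
    [-0.028,-0.1,0,-0.22,0.085],
    [-0.042,-0.15,0,-0.335,0.085],
    [-0.054,-0.185,0,-0.335,0.085],
    [-0.054,-0.196,0,-0.335,0.085],
    [-0.054,-0.196,0,-0.335,0.085],
    [-0.054,-0.196,0,-0.335,0.085],
  ],
)

```text
t: 8.52
tool_pos: [552.0, -113.7, 143.0]
orientation: [[0.965, 0.262, 0.007], [0.262, -0.965, -0.002], [0.006, 0.004, -1.0]]
force: [-0.2, -1.1, 0.7]
grip_width: 84.9
```

>>> arm_command(
  deltas=[
    [0.001,0,0.03,0,0.085],
    [0.001,0,0.07,0,0.085],
    [0.001,0,0.1,0,0.085],
    [0.001,0,0.116,0,0.085],
    [0.001,0,0.116,0,0.085],
    [0.001,0,0.116,0,0.085],
    [0.001,0,0.116,0,0.05],
    [0.001,0,0.116,0,0.03],
    [0.001,0,0.116,0,0.03],
    [0.001,0,0.116,0,0.03],
    [0.001,0,0.116,0,0.03],
    [0.001,0,0.116,0,0.03],
  ],
)

```text
t: 10.02
tool_pos: [554.8, -113.9, 28.1]
orientation: [[0.965, 0.262, 0.009], [0.262, -0.965, -0.003], [0.008, 0.005, -1.0]]
force: [-0.9, 1.2, 5.9]
grip_width: 43.5
```

>>> arm_command(
  deltas=[
    [0,0,-0.03,0,0.03],
    [0,0,-0.08,0,0.03],
    [0,0,-0.12,0,0.03],
    [-0.02,0.035,-0.12,0.08,0.03],
    [-0.04,0.075,-0.12,0.16,0.03],
    [-0.06,0.115,-0.12,0.24,0.03],
    [-0.08,0.15,-0.12,0.32,0.03],
    [-0.092,0.172,-0.12,0.337,0.03],
    [-0.092,0.172,-0.12,0.337,0.03],
    [-0.092,0.172,-0.12,0.337,0.03],
    [-0.092,0.172,-0.12,0.337,0.03],
  ],
)

```text
t: 11.4
tool_pos: [509.9, -302.3, 147.7]
orientation: [[0.997, -0.071, 0.008], [-0.071, -0.997, -0.002], [0.008, 0.001, -1.0]]
force: [-0.6, 0.1, -1.6]
grip_width: 43.4
```

>>> arm_command(
  deltas=[
    [0,0.001,0.03,0,0.03],
    [0,0.001,0.07,0,0.03],
    [0,0.001,0.1,0,0.03],
    [0,0.001,0.115,0,0.03],
    [0,0.001,0.121,0,0.03],
    [0,0.001,0.121,0,0.03],
    [0,0.001,0.121,0,0.03],
  ],
)

```text
t: 12.28
tool_pos: [511.9, -304.3, 28.2]
orientation: [[0.997, -0.071, 0.01], [-0.071, -0.998, -0.004], [0.01, 0.003, -1.0]]
force: [-0.3, -0.2, -2.3]
grip_width: 43.1
```

>>> arm_command(
  deltas=[
    [0,0,0,0,0.055],
    [0,0,0,0,0.07],
    [0,0,0,0,0.07],
    [0,0,0,0,0.07],
    [0,0,-0.02,0,0.07],
    [0,0,-0.06,0,0.08],
    [0,0,-0.12,0,0.085],
    [0,0,-0.12,0,0.085],
  ],
)

```text
t: 13.28
tool_pos: [515.2, -307.3, 156.9]
orientation: [[0.997, -0.071, 0.022], [-0.07, -0.997, -0.013], [0.023, 0.011, -1.0]]
force: [0.2, 0.4, 0.7]
grip_width: 85.2
```

Run:
```python
from bench import *
import cv2
for i in range(6): f=grab_frame("scene")
cv2.imwrite("pics/s2.png",f["img"][:,:,::-1])
o=get_obs();print(o["tool_pos"],o["orientation"].round(3) if hasattr(o["orientation"],"round") else o["orientation"])
```

```text
[ 509.53915416 -302.99893123  146.37204697] [[ 0.997 -0.071  0.007]
 [-0.071 -0.998 -0.001]
 [ 0.008  0.001 -1.   ]]
```

View pics/s2.png

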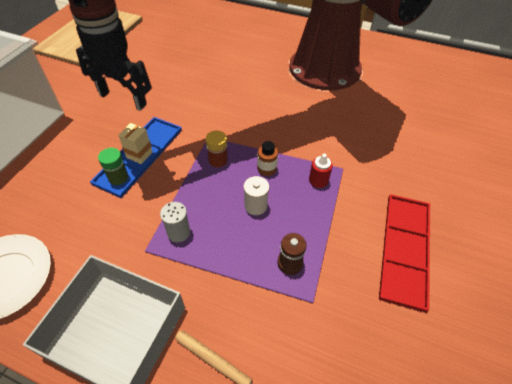

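Carton upright in the middle blue compartment (135,145). Now the shaker.

>>> arm_command(
  deltas=[
    [0.03,-0.04,0,0,0.085],
    [0.06,-0.085,0,0,0.085],
    [0.09,-0.13,0,0,0.085],
    [0.12,-0.17,0,0,0.085],
    [0.137,-0.198,0,0,0.085],
    [0.137,-0.198,0,0,0.085],
    [0.137,-0.198,0,0,0.085],
    [0.137,-0.198,0,0,0.085],
    [0.137,-0.198,0,0,0.085],
  ],
)

```text
t: 14.7
tool_pos: [659.6, -116.3, 147.1]
orientation: [[0.997, -0.072, 0.007], [-0.072, -0.997, -0.001], [0.007, 0.001, -1.0]]
force: [0.9, -0.1, -0.2]
grip_width: 84.7
```

>>> arm_command(
  deltas=[
    [0,-0.001,0.03,0,0.085],
    [-0.001,-0.001,0.07,0,0.085],
    [-0.001,-0.001,0.1,0,0.085],
    [-0.001,-0.001,0.122,0,0.085],
    [-0.001,-0.001,0.122,0,0.085],
    [-0.001,-0.001,0.122,0,0.085],
    [-0.001,-0.001,0.122,0,0.05],
    [-0.001,-0.001,0.122,0,0.03],
    [-0.001,-0.001,0.122,0,0.03],
    [-0.001,-0.001,0.122,0,0.03],
    [-0.001,-0.001,0.122,0,0.03],
    [-0.001,-0.001,0.122,0,0.03],
  ],
)

```text
t: 16.2
tool_pos: [660.5, -115.3, 26.6]
orientation: [[0.997, -0.072, 0.009], [-0.072, -0.997, -0.002], [0.009, 0.001, -1.0]]
force: [-1.0, 2.1, 4.5]
grip_width: 45.0
```

>>> arm_command(
  deltas=[
    [0,0,-0.03,0,0.03],
    [0,0,-0.08,0,0.03],
    [0,0,-0.13,0,0.03],
    [-0.04,0.035,-0.13,0,0.03],
    [-0.08,0.075,-0.13,0,0.03],
    [-0.12,0.115,-0.13,0,0.03],
    [-0.16,0.155,-0.13,0,0.03],
    [-0.195,0.185,-0.13,0,0.03],
    [-0.212,0.199,-0.13,0,0.03],
    [-0.212,0.199,-0.13,0,0.03],
    [-0.212,0.199,-0.13,0,0.03],
    [-0.212,0.199,-0.13,0,0.03],
  ],
)

```text
t: 17.7
tool_pos: [434.2, -297.6, 154.7]
orientation: [[0.997, -0.071, 0.009], [-0.071, -0.997, -0.001], [0.009, 0.001, -1.0]]
force: [0.2, 0.6, -0.3]
grip_width: 45.1
```

>>> arm_command(
  deltas=[
    [0,0,0.03,0,0.03],
    [-0.001,0,0.07,0,0.03],
    [-0.001,0,0.105,0,0.03],
    [-0.001,0,0.122,0,0.03],
    [-0.001,0,0.13,0,0.03],
    [-0.001,0,0.13,0,0.03],
    [-0.001,0,0.13,0,0.03],
    [-0.001,0,0.13,0,0.03],
  ],
)

```text
t: 18.7
tool_pos: [435.0, -298.2, 25.5]
orientation: [[0.997, -0.071, 0.01], [-0.071, -0.997, -0.003], [0.01, 0.002, -1.0]]
force: [0.0, -0.2, -1.2]
grip_width: 45.3
```

>>> arm_command(
  deltas=[
    [0,0,0,0,0.055],
    [0,0,0,0,0.07],
    [0,0,0,0,0.07],
    [0,0,0,0,0.07],
    [0,0,-0.02,0,0.07],
    [0,0,-0.06,0,0.08],
    [0,0,-0.12,0,0.085],
    [0,0,-0.13,0,0.085],
    [0,0,-0.13,0,0.085],
    [0,0,-0.13,0,0.085],
    [0,0,-0.13,0,0.085],
  ],
)

```text
t: 20.08
tool_pos: [432.5, -296.9, 153.2]
orientation: [[0.997, -0.071, 0.007], [-0.071, -0.997, 0.0], [0.007, -0.001, -1.0]]
force: [0.5, -0.3, -0.2]
grip_width: 85.1
```

>>> arm_command(
  deltas=[
    [0.018,-0.042,0,0,0.085],
    [0.036,-0.084,0,0,0.085],
    [0.054,-0.13,0,0,0.085],
    [0.075,-0.18,0,-0.04,0.085],
    [0.098,-0.235,0,-0.08,0.085],
    [0.12,-0.285,0,-0.12,0.085],
    [0.14,-0.335,0,-0.17,0.085],
    [0.16,-0.38,0,-0.17,0.085],
    [0.177,-0.42,0,-0.17,0.085],
    [0.177,-0.42,0,-0.17,0.085],
    [0.177,-0.42,0,-0.17,0.085],
    [0.177,-0.42,0,-0.17,0.085],
  ],
)

```text
t: 21.58
tool_pos: [637.9, 108.4, 154.0]
orientation: [[0.995, 0.098, 0.005], [0.098, -0.995, -0.0], [0.005, 0.001, -1.0]]
force: [0.1, -0.0, -0.0]
grip_width: 84.7
```

Run:
```python
from bench import *
import cv2
for i in range(2): f=grab_frame("scene")
cv2.imwrite("pics/s3.png",f["img"][:,:,::-1])
o=get_obs();print(o["tool_pos"],o["orientation"])
```

```text
[638.30007255 108.39667001 154.5751977 ] [[ 9.95217081e-01  9.74740172e-02  6.46353524e-03]
 [ 9.74747719e-02 -9.95237976e-01  1.98903717e-04]
 [ 6.45214367e-03  4.32079246e-04 -9.99979091e-01]]
```

View pics/s3.png

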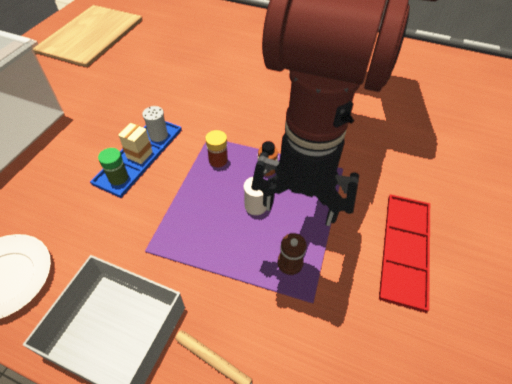

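All three blue items are upright in separate compartments: (113,167), (135,145) and (155,124). The mill is untouched at (292,253).

>>> arm_command(
  deltas=[
    [0,-0.001,0.03,0,0.085],
    [0,-0.001,0.07,0,0.085],
    [0,-0.001,0.1,0,0.085],
    [0,-0.001,0.127,0,0.085],
    [0,-0.001,0.127,0,0.085],
    [0,-0.001,0.127,0,0.085],
    [0,-0.001,0.127,0,0.05],
    [0,-0.001,0.127,0,0.03],
    [0,-0.001,0.127,0,0.03],
    [0,-0.001,0.127,0,0.03],
    [0,-0.001,0.127,0,0.03],
    [0,-0.001,0.127,0,0.03],
  ],
)

```text
t: 23.18
tool_pos: [640.2, 109.6, 29.0]
orientation: [[0.995, 0.098, 0.009], [0.098, -0.995, 0.0], [0.009, 0.0, -1.0]]
force: [0.5, 0.0, 6.4]
grip_width: 40.9
```

>>> arm_command(
  deltas=[
    [0,0,-0.03,0,0.03],
    [0,0,-0.08,0,0.03],
    [0,0,-0.13,0,0.03],
    [-0.004,-0.04,-0.13,0,0.03],
    [-0.008,-0.085,-0.13,0,0.03],
    [-0.012,-0.13,-0.13,0,0.03],
    [-0.016,-0.175,-0.13,0,0.03],
    [-0.02,-0.205,-0.13,0,0.03],
    [-0.02,-0.205,-0.13,0,0.03],
    [-0.02,-0.205,-0.13,0,0.03],
    [-0.02,-0.205,-0.13,0,0.03],
    [-0.02,-0.205,-0.13,0,0.03],
  ],
)

```text
t: 24.68
tool_pos: [599.4, 310.6, 158.6]
orientation: [[0.995, 0.096, 0.009], [0.096, -0.995, 0.0], [0.009, 0.001, -1.0]]
force: [0.2, 0.5, -1.4]
grip_width: 40.8
```

Target z ≈ 27.5 for placing.

>>> arm_command(
  deltas=[
    [0,-0.001,0.03,0,0.03],
    [-0.001,-0.001,0.07,0,0.03],
    [-0.001,-0.001,0.105,0,0.03],
    [-0.001,-0.001,0.122,0,0.03],
    [-0.001,-0.001,0.131,0,0.03],
    [-0.001,-0.001,0.131,0,0.03],
    [-0.001,-0.001,0.131,0,0.03],
    [-0.001,-0.001,0.131,0,0.03],
  ],
)

```text
t: 25.68
tool_pos: [600.2, 311.8, 28.8]
orientation: [[0.995, 0.096, 0.01], [0.096, -0.995, 0.001], [0.01, 0.0, -1.0]]
force: [-0.1, 0.4, -1.5]
grip_width: 40.7
```

>>> arm_command(
  deltas=[
    [0,0,0,0,0.055],
    [0,0,0,0,0.07],
    [0,0,0,0,0.07],
    [0,0,0,0,0.07],
    [0,0,-0.02,0,0.07],
    [0,0,-0.06,0,0.08],
    [0,0,-0.12,0,0.085],
    [0,0,-0.13,0,0.085],
    [0,0,-0.13,0,0.085],
    [0,0,-0.13,0,0.085],
    [0,0,-0.13,0,0.085],
  ],
)

```text
t: 27.05
tool_pos: [597.4, 311.1, 156.2]
orientation: [[0.995, 0.096, 0.006], [0.096, -0.995, -0.001], [0.006, 0.001, -1.0]]
force: [0.1, 0.9, 0.4]
grip_width: 84.7
```

>>> arm_command(
  deltas=[
    [-0.025,0.04,0,0,0.085],
    [-0.05,0.085,0,0,0.085],
    [-0.08,0.13,0,0,0.085],
    [-0.11,0.175,0,0,0.085],
    [-0.138,0.22,0,0,0.085],
    [-0.165,0.265,0,0,0.085],
    [-0.189,0.308,0,0,0.085],
    [-0.189,0.308,0,0,0.085],
    [-0.189,0.308,0,0,0.085],
    [-0.189,0.308,0,0,0.085],
    [-0.189,0.308,0,0,0.085],
  ],
)

```text
t: 28.42
tool_pos: [439.2, -12.8, 155.3]
orientation: [[0.995, 0.098, 0.006], [0.098, -0.995, -0.001], [0.006, 0.001, -1.0]]
force: [-0.3, 0.3, -0.7]
grip_width: 84.6
```

>>> arm_command(
  deltas=[
    [-0.001,0.001,0.03,0,0.085],
    [-0.001,0.001,0.07,0,0.085],
    [-0.001,0.001,0.105,0,0.085],
    [-0.001,0.001,0.133,0,0.085],
    [-0.001,0.001,0.133,0,0.085],
    [-0.001,0.001,0.133,0,0.085],
    [-0.001,0.001,0.133,0,0.05],
    [-0.001,0.001,0.133,0,0.03],
    [-0.001,0.001,0.133,0,0.03],
    [-0.001,0.001,0.133,0,0.03],
    [-0.001,0.001,0.133,0,0.03],
    [-0.001,0.001,0.133,0,0.03],
  ],
)

```text
t: 29.92
tool_pos: [440.3, -14.1, 23.5]
orientation: [[0.995, 0.098, 0.008], [0.098, -0.995, -0.001], [0.008, 0.002, -1.0]]
force: [-0.1, 0.2, 6.6]
grip_width: 42.8
```

>>> arm_command(
  deltas=[
    [0,0,-0.03,0,0.03],
    [0,0,-0.08,0,0.03],
    [0,0,-0.135,0,0.03],
    [0.005,-0.045,-0.135,0,0.03],
    [0.01,-0.095,-0.135,0,0.03],
    [0.016,-0.15,-0.135,0,0.03],
    [0.022,-0.205,-0.135,0,0.03],
    [0.028,-0.26,-0.135,0,0.03],
    [0.035,-0.309,-0.135,0,0.03],
    [0.035,-0.309,-0.135,0,0.03],
    [0.035,-0.309,-0.135,0,0.03],
    [0.035,-0.309,-0.135,0,0.03],
  ],
)

```text
t: 31.42
tool_pos: [443.6, 295.5, 157.9]
orientation: [[0.995, 0.096, 0.007], [0.096, -0.995, -0.002], [0.007, 0.002, -1.0]]
force: [-0.4, -0.3, -0.3]
grip_width: 42.3
```

Target z ≈ 22.5.

>>> arm_command(
  deltas=[
    [0,-0.001,0.03,0,0.03],
    [-0.001,-0.001,0.07,0,0.03],
    [-0.001,-0.001,0.105,0,0.03],
    [-0.001,-0.001,0.125,0,0.03],
    [-0.001,-0.001,0.135,0,0.03],
    [-0.001,-0.001,0.135,0,0.03],
    [-0.001,-0.001,0.135,0,0.03],
    [-0.001,-0.001,0.135,0,0.03],
  ],
)

```text
t: 32.42
tool_pos: [444.1, 296.4, 23.6]
orientation: [[0.995, 0.096, 0.009], [0.096, -0.995, -0.001], [0.008, 0.002, -1.0]]
force: [-1.1, 0.1, -1.5]
grip_width: 43.2
```

>>> arm_command(
  deltas=[
    [0,0,0,0,0.055],
    [0,0,0,0,0.07],
    [0,0,0,0,0.07],
    [0,0,0,0,0.07],
    [0,0,-0.02,0,0.07],
    [0,0,-0.06,0,0.08],
    [0,0,-0.12,0,0.085],
    [0,0,-0.17,0,0.085],
    [0,0,-0.17,0,0.085],
    [0,0,-0.17,0,0.085],
  ],
)

```text
t: 33.67
tool_pos: [442.2, 296.4, 193.3]
orientation: [[0.995, 0.096, 0.008], [0.096, -0.995, -0.001], [0.008, 0.002, -1.0]]
force: [0.1, -0.3, 0.4]
grip_width: 85.3
```

>>> arm_command(
  deltas=[
    [-0.02,-0.05,0,0,0.085],
    [-0.04,-0.1,0,0,0.085],
    [-0.06,-0.15,0,0,0.085],
    [-0.08,-0.2,0,0,0.085],
    [-0.08,-0.2,0,0,0.085],
    [-0.08,-0.2,0,0,0.085],
  ],
)

```text
t: 34.42
tool_pos: [342.4, 486.5, 189.8]
orientation: [[0.995, 0.097, 0.006], [0.097, -0.995, -0.005], [0.005, 0.006, -1.0]]
force: [0.2, -1.0, 0.3]
grip_width: 85.1
```

Run:
```python
from bench import *
from h import *
for n in("top","scene"):
    f=grab_frame(n); cv2.imwrite(f"pics/{n}_end.png",f["img"][:,:,::-1])
    W=cloud(f); ok=f["range_z"]>0
    m=(ok&(W[...,2]>30)&(W[...,2]<110)&(W[...,0]>360)&(W[...,0]<690)&(abs(W[...,1])<350)).astype(np.uint8)
    N,L,S,C=cv2.connectedComponentsWithStats(m)
    for i in range(1,N):
        if S[i,4]<60: continue
        p=W[L==i]; zt=np.percentile(p[:,2],97); t=p[p[:,2]>zt-5]
        print(n,C[i].round(),S[i,4],"zt",zt.round(1),((t.max(0)+t.min(0))/2).round(1)[:2])
```

```text
top [112. 177.] 503 zt 84.7 [601.4 304.6]
top [400. 184.] 511 zt 79.4 [ 587.5 -310.8]
top [257. 205.] 439 zt 81.2 [542.4  -0.7]
top [398. 220.] 600 zt 80.7 [ 509.2 -305.5]
top [318. 246.] 445 zt 81.7 [ 455.7 -128.8]
top [117. 253.] 452 zt 80.4 [441.2 293.6]
top [397. 255.] 562 zt 77.7 [ 435.1 -299.2]
top [209. 260.] 373 zt 85.4 [425.5 100.7]
scene [143. 131.] 1216 zt 78.4 [ 474.4 -298.7]
scene [216. 145.] 542 zt 80.7 [ 458.2 -125.3]
scene [112. 162.] 608 zt 78.6 [ 589.9 -306.7]
scene [321. 168.] 458 zt 85.8 [426.7 103.8]
scene [256. 192.] 673 zt 80.8 [547.6   8.9]
scene [414. 202.] 609 zt 80.2 [442.6 297. ]
scene [410. 272.] 882 zt 85.3 [604.7 309.5]
```

View pics/top_end.png

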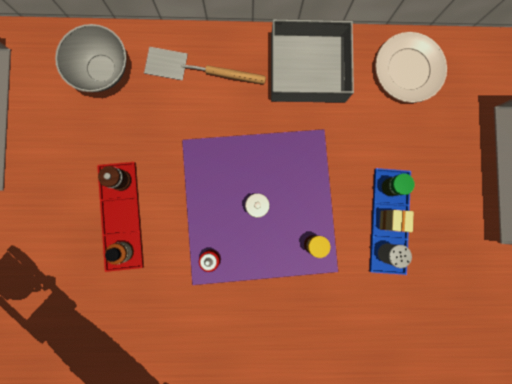

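View pics/scene_end.png

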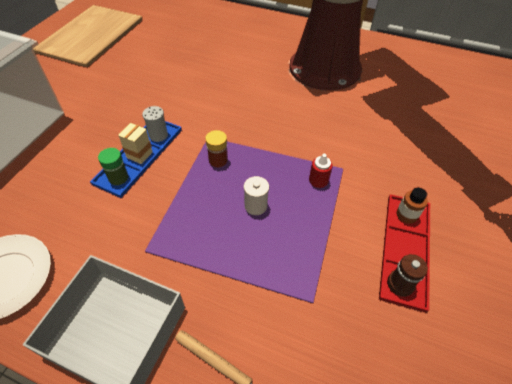

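Top view: the blue tray holds three items at (402,184), (402,221) and (399,256). The red tray holds the mill at (111,177) and amber at (119,253). The mill's measured top is a few mm off what I expected, so I'll check it for tilt.

Run:
```python
from bench import *
from h import *
f=grab_frame("scene"); g=grab_frame("top")
a=cv2.resize(f["img"][180:310,360:450],None,fx=4,fy=4,interpolation=2)
b=cv2.resize(g["img"][150:280,85:155],None,fx=4,fy=4,interpolation=2)
cv2.imwrite("pics/red_zoom.png",np.hstack([a,b])[:,:,::-1])
for n,q in(("scene",f),("top",g)):
    W=cloud(q); p=W[(np.hypot(W[...,0]-601,W[...,1]-309)<45)&(q["range_z"]>0)]
    for lo in range(10,90,8):
        s=p[(p[:,2]>=lo)&(p[:,2]<lo+8)]
        if len(s)>8: print(n,lo,len(s),s.min(0).round(1)[:2],s.max(0).round(1)[:2])
```

```text
scene 10 255 [560.2 271.6] [642.5 353.7]
scene 18 113 [592.  285.8] [626.  331.7]
scene 26 62 [599.9 287.4] [624.2 324.2]
scene 34 60 [599.2 287.6] [623.7 325.1]
scene 42 67 [596.3 287.8] [623.6 326.7]
scene 50 63 [600.1 287.6] [623.9 324.1]
scene 58 66 [600.1 286.2] [624.9 328.2]
scene 66 75 [597.  286.4] [623.8 329.1]
scene 74 465 [580.5 286.6] [623.9 329.1]
scene 82 52 [595.4 297.7] [612.6 313.5]
top 10 143 [557.3 269. ] [640.8 353.4]
top 18 53 [578.9 282.7] [623.7 314.5]
top 26 26 [580.2 284.2] [617.9 309.3]
top 34 24 [581.4 284.3] [618.9 298. ]
top 42 23 [580.6 283.9] [617.4 301.3]
top 50 21 [580.5 284.5] [612.  302.7]
top 58 33 [579.1 283.4] [621.1 309.9]
top 66 26 [580.5 283.2] [618.1 300.6]
top 74 333 [580.  283.4] [621.6 325.9]
top 82 29 [595.6 285.8] [606.  311.3]
```

View pics/red_zoom.png

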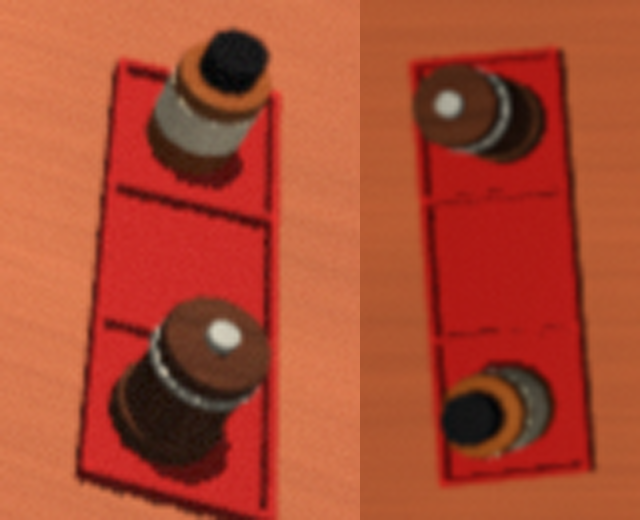

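The mill's sides stay at the same x/y at every height, so it is upright. It sits at about (602, 307), well inside its compartment. The open gripper is well clear of everything.

```bash
python3 -c "
from bench import *
print(job_done())"
```

```text
the job is handed in; nothing more can be done
None
```

Both kits are made up and the job is handed in, at about 35 s of robot time. I placed the items in the order you listed them:

| Tray | Far compartment | Middle compartment | Near compartment |
|---|---|---|---|
| Blue | Herb jar | Butter carton | Steel shaker |
| Red | Pepper mill | (empty) | Vinegar bottle |

- **Final pictures:** Both cameras show all five upright, each in its own compartment. The spice jar, salt pot and squeeze bottle are still standing on the board where they were.
- **Measured positions:** Four of the five were within about 3 mm of their compartment centres, allowing for the roughly 3 mm disagreement between the two cameras.
- **Pepper mill:** It came out about 5 mm off centre. Its sides are vertical and it is well inside its compartment, so I left it.
- **Forces:** The force readings at the end of each move stayed below 7 N. The gripper ended open and well clear of everything.

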